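Click the shop-counter marker into its cap

TASK

The blue marker has been left uncapped: grip it and pull it up out of its tube, then push it nib down into the upright blue cap until it clicks past the catches, and keep pressing until it is fully home against the sprung seat. Finish while still gripping the marker and pressing it down on the seat; do not let go. Leave the red marker and everything else on the counter where it is.

Things in the scene. Friction and masses are not known exactly. Their poses are not given: they have to be found in the camera images.
- marker_blue_mid (a point): Blue marker without its cap, 145 mm long, about 30 g, standing nib down in a tube: point on its axis 70 mm above the nib's end (half-way up); local z runs along it from nib to tail. At the start its nib stands on the tube's floor, 10 mm above the counter, so its tail is 155 mm above the counter; it may lean a degree or two.
- marker_blue: The same blue marker; origin at the end of its nib, z towards the tail. Along z: white nib 6 mm thick; round white snap bead 16 mm thick centred at 18 mm; white neck 10 mm thick up to 46 mm; blue collar 22 mm thick from 46 to 52 mm; plain round blue barrel 18 mm thick from 52 to 145 mm (white band near the tail), where it is gripped.
- marker_blue_nib (a point): The end of the blue marker's nib, on its axis.
- tube_blue_mouth (a point): Fixed upright pale metal tube on a dark disc foot (60 mm across): this point is the centre of its open mouth, 70 mm above the counter. Tube 33 mm outside, 27 mm inside, inner floor 10 mm above the counter. The blue marker starts in it.
- cap_blue_mouth (a point): Blue weighted capping base, fixed: a dark steel puck 72 mm across, 10 mm high, carrying an upright marker cap, open end up, 25 mm outside. This point is the centre of the cap's mouth at its rim, 62 mm above the counter; z up. The mouth is a funnel about 26 mm wide that narrows within 10 mm to a round throat 19 mm wide.
- seat_blue (a joint): Sprung seat at the blue cap's bottom: m pushed down, 0 to 0.005 (end stop), 2 N per mm. Two catches snap over the bead: resistance starts with the nib 29 mm below the rim, rises to 6 to 14 N near 33 mm, drops away with a click at about 35 mm; the nib meets the seat at 42 mm. Fully home (seat down 4 mm, nib at 46 mm) the collar's lower face is level with the rim.
- marker_red: Red marker, the same shape, in the other tube; origin at the end of its nib. Leave it there.
- tube_red_mouth (a point): Fixed upright pale metal tube on a dark disc foot (60 mm across): this point is the centre of its open mouth, 70 mm above the counter. Tube 33 mm outside, 27 mm inside, inner floor 10 mm above the counter. The red marker stands in it.
- cap_red_mouth (a point): Red weighted capping base, fixed: a dark steel puck 72 mm across, 10 mm high, carrying an upright marker cap, open end up, 25 mm outside. This point is the centre of the cap's mouth at its rim, 62 mm above the counter; z up. For the red marker; not used.
- tablet: Dark tablet lying flat, 180 x 260 x 10 mm; origin under its centre. Bystander.
- notebook: Spiral notebook, 150 x 210 x 12 mm; origin under its centre. Bystander.
- terminal: Black card payment terminal, 170 x 78 x 40 mm; origin under its centre. Bystander.
- scanner: Barcode scanner on a round stand 110 mm across, 171 mm high; origin under the stand. Bystander.
- stapler: Red and black stapler, 140 x 36 x 42 mm; origin under its centre. Bystander.
- tape: Roll of clear tape lying flat, 90 mm across, 24 mm high; origin under its centre. Bystander.
There are look-alikes about, which are no part of the job. Several things have the shape of the marker_blue; the one meant has the colours described above.

How it is judged (in metres and radians):
On the way, in this order (a step that is already met when the one before it is completed fails the run):
1. the blue marker is held with its nib above its tube's mouth (height (world z) of marker_blue_nib above 0.075 m and contact force between the fingers and marker_blue above 1 N), for 0.1 s.
2. the blue marker stands in the blue cap with its bead past the catches (z of marker_blue_nib in the frame of cap_blue_mouth below -0.0395 m and horizontal distance between marker_blue_nib and cap_blue_mouth below 0.005 m and angle between marker_blue's own z axis and vertical below 0.15 rad), for 0.1 s.
At the end, for the whole second after the job is handed in: The blue marker is in the blue cap, past the click (nib at least 43 mm below the rim, within 5 mm of the cap's axis, within 0.15 rad of upright), at rest, the fingers still gripping it (over 1 N), and it holds the sprung seat down by at least 2 mm of its 5 mm (value of joint seat_blue above 0.002 m and z of marker_blue_nib in the frame of cap_blue_mouth below -0.043 m and horizontal distance between marker_blue_nib and cap_blue_mouth below 0.005 m and angle between marker_blue's own z axis and vertical below 0.15 rad and contact force between the fingers and marker_blue above 1 N and linear speed of marker_blue below 0.02 m/s); the arm keeps its last pose, push and grip.
It fails at once if the red marker is lifted, shifted or tipped (moved over 25 mm) (distance of marker_red from where it was at the start of the episode above 0.025 m).
It fails at once if another thing on the counter is pushed over 30 mm (distance of any of tablet, notebook, terminal, scanner, stapler, tape from where it was at the start of the episode above 0.03 m).
It also fails if it takes over 48 s, if anything falls off the work surface, if the arm or the gripper's body presses on something with over 40 N, if the wrist force passes 120 N, or if a joint passes its speed limit or range.

ROBOT

A 6-joint arm with a two-finger parallel gripper is mounted at the origin on the work surface. World frame = base frame: x ahead of the robot, y to its left, z up, the work surface at z = 0. Lengths are in m, angles in degrees, forces in N, time in s.
With the tool pointing down it reaches from about 0.25 to 0.725 m from the base axis. Payload 9.7 kg.
Tool frame: the origin (TCP) lies between the finger pads; the fingertips stand 11 mm ahead of it and the grasp point (between the pads) lies 8 mm behind it; z points along the fingers, y is the direction in which the jaws open and shut (so a half turn about z gives the same grasp; the last joint's range is limited). The gripper opens to 85 mm and grips with 20 to 120 N. Pads are 22 mm wide; open, the fingers measure 114 mm over their backs; the gripper's body (76 mm by 85 mm) begins 54 mm behind the grasp point. The pads swing forward as they close: fully open they stand 13 mm farther back than shut.
Start: joints at [70.76, 4.979, 10.078, 95.1, 0, 90], TCP at [0.181, 0.519, 0.242] pointing down, gripper open.
Joint ranges: [-179.16, 179.16], [-48.56, 103.87], [-65.8, 70.77], [-126.05, 130.52], [-82.76, 87.17], [-180, 180]. Speed limits (degrees/s): [127.2, 127.2, 147.25, 180, 180, 180].

INTERFACE

Orientations are given as [roll, pitch, yaw] about the fixed x, y, z axes, in that order (R = Rz(yaw) Ry(pitch) Rx(roll)).
In Python, from workcell import bot gives the robot as it stands.
- The arm moves only by the tool play_rows, never from a script. Its argument "targets" is a list of rows, each an object of numbers: "fingers": the gripper command: -1 is shut, 1 is fully open, values between are in proportion; "x", "y", "z": the shift along the tool's x, y, z in m; "wx", "wy", "wz": the turn, a rotation vector about the tool's x, y, z in degrees. In form: [{"fingers": .., "x": .., "y": .., "z": .., "wx": .., "wy": .., "wz": ..}, ...]. A call has 1 to 20 rows; each row is the pose to reach, as a shift and turn from the pose commanded when the call began, along the tool's axes at that moment; what a row does not reach only later rows make up. A row lasts 1/12 s, in which the tool goes at most 41.7 mm and 7.16 degrees, less where a joint would pass 70% of its speed; a pose out of reach is approached as far as the arm can. A call with a gripper value outside its range is refused whole. The fingers move at their own pace and stop on an object; "grip_force" is the grip in N (left out, the last holds). Time passes only in rows, so rows that repeat a pose let the fingers close. It gives the time, the measured TCP pose, the force and the opening at its end, in the units of the state.
- bot.get_obs(): the state, without advancing time (a new reading comes with each control period).
- bot.camera(name): name is "scene" or "top"; returns (picture, depth): 420x560x3 uint8, blue, green, red; 420x560 float32, m along the optical axis (not along the pixel's ray), 0 where there is no reading.
- bot.get_calibration(name): a dict with "fx", "fy", "cx", "cy" (pixels), "camera_from_world" (4x4, takes a point from world to camera coordinates). Camera axes: x right, y down, z forward; pixel columns grow to the right and rows downward; lengths in m; the calibration is good to about 2 mm. A picture is of the moment at which its call begins. get_calibration takes no time and is no camera call.
- bot.job_done(): hands the job in, once; it reports no verdict.
Trained networks look in the newest picture that a camera, given by its name, has taken for a name from the list of things; names that differ only in an ending like _2 or _b are one class to them, and where a whole thing is asked for, a point or a joint stands for the part that bears it (a point fixed in the world has none). Each returns a list of dicts, best first, with "confidence" (0 to 1); they miss things now and then, are a little off and sometimes report something else, mostly with a low value. They report only what shows in the picture. A call takes as long as a camera call. They do not tell look-alikes from the thing itself.
- bot.look_for(query, camera): "extent" ([left, top, right, bottom] in pixels, round what is visible of it).
- bot.outline_of(query, camera): "region" (420x560 bool, what is visible of it) and "extent" ([left, top, right, bottom] in pixels, round what is visible of it).
- bot.place_of(query, camera): "point" ([row, column] in pixels: a listed point, or the origin of a listed thing).
The state is a dict: "time": time; "q": joint angles; "qd": joint speeds; "joint_efforts": joint torques, N m; "ee_pos": TCP position; "tcp_rot": TCP orientation; "wrist_force": force on the tool from outside, world axes, zero at the start; "torque": the same for the moment, N m; "opening": finger opening in m.
Only numpy, scipy, OpenCV 4.12 (cv2) and the standard library are available. Lean on these libraries where they do the work, as an engineer would, in place of code of your own. Each camera call takes 0.05 s, during which the arm holds its last target.

## Working session

There is one attempt and no reset: what is moved stays moved. The work goes in short steps, Python scripts to look and compute and a tool call to move; the robot and the scene stay as the last step left them, time stands still between calls to the robot, and variables do not carry over. Pictures are saved under pics/ and viewed, and the job is handed in when it is done.

Besides the shell and the picture viewer there is one more tool, called after "Request:" as name(argument=value, ...) on one line, values as JSON. play_rows: Moves the arm, as the interface text tells. Its arguments: {"type":"object","properties":{"targets":{"type":"array","items":{"type":"object","properties":{"fingers":{"type":"number"},"x":{"type":"number"},"y":{"type":"number"},"z":{"type":"number"},"wx":{"type":"number"},"wy":{"type":"number"},"wz":{"type":"number"}}}},"grip_force":{"type":"number"}},"required":["targets"]}

```bash
mkdir -p pics; python3 - <<'E'
from workcell import bot
import cv2,numpy as np
o=bot.get_obs();print(o['time'],o['ee_pos'],o['tcp_rot'],o['opening'],o['wrist_force'])
for c in ['scene','top']:
    im,d=bot.camera(c);cv2.imwrite(f'pics/{c}0.png',im);np.save(f'pics/{c}0d.npy',d)
    k=bot.get_calibration(c);print(c,k)
    for n in ['marker_blue','cap_blue_mouth','tube_blue_mouth','marker_blue_mid','marker_blue_nib']:
        print(n,[(np.round(r['point'],1).tolist(),round(r['confidence'],2)) for r in bot.place_of(n,c)])
E
```

```text
0.0 [0.18118346 0.51909027 0.24159086] [-1.79925715e+02  1.23121789e-03  1.60759905e+02] 0.0855667340628427 [-0.46870575  0.07460703 -0.33183851]
scene {'fx': 395.3890749815281, 'fy': 395.3890749815281, 'cx': 278.98058069767467, 'cy': 208.61746593265138, 'camera_from_world': array([[ 0.44917857,  0.89332427, -0.01450397, -0.26488532],
       [ 0.65023641, -0.3379969 , -0.68040481, -0.32108769],
       [-0.61272442,  0.29619225, -0.73269293,  1.42869876],
       [ 0.        ,  0.        ,  0.        ,  1.        ]])}
marker_blue [([243.6, 139.6], 0.88), ([211.1, 162.5], 0.76), ([215.5, 196.8], 0.61), ([256.5, 182.4], 0.61), ([231.1, 164.6], 0.5)]
cap_blue_mouth [([215.3, 226.9], 0.92)]
tube_blue_mouth [([216.1, 160.1], 0.89), ([298.0, 107.4], 0.46)]
marker_blue_mid [([193.5, 159.7], 0.75), ([225.8, 132.3], 0.71), ([217.0, 161.0], 0.7), ([239.7, 179.3], 0.64), ([201.0, 191.9], 0.52)]
marker_blue_nib [([219.4, 195.6], 0.79), ([255.9, 184.0], 0.7), ([210.5, 161.7], 0.69), ([244.1, 136.7], 0.62), ([219.9, 161.2], 0.57)]
top {'fx': 445.87773955622816, 'fy': 445.87773955622816, 'cx': 281.98168357207123, 'cy': 208.00866065467326, 'camera_from_world': array([[ 0.01666413, -0.99976126,  0.01413246, -0.0017828 ],
       [-0.99232914, -0.01826859, -0.12226664,  0.5878623 ],
       [ 0.12249563, -0.01198658, -0.99239667,  1.31139246],
       [ 0.        ,  0.        ,  0.        ,  1.        ]])}
marker_blue [([256.0, 344.2], 0.51), ([252.4, 400.0], 0.48), ([251.3, 373.8], 0.43), ([219.7, 368.1], 0.43)]
cap_blue_mouth [([224.3, 321.3], 0.61), ([235.6, 194.1], 0.16)]
tube_blue_mouth [([245.2, 379.9], 0.52), ([253.3, 136.9], 0.38)]
marker_blue_mid [([251.0, 409.2], 0.69), ([222.5, 372.3], 0.62), ([251.2, 378.5], 0.57), ([282.7, 374.2], 0.46), ([258.8, 350.4], 0.42)]
marker_blue_nib [([280.8, 371.0], 0.47), ([222.3, 371.6], 0.47), ([254.2, 400.1], 0.4), ([252.0, 375.5], 0.39), ([259.0, 346.2], 0.38)]
```

View pics/scene0.png

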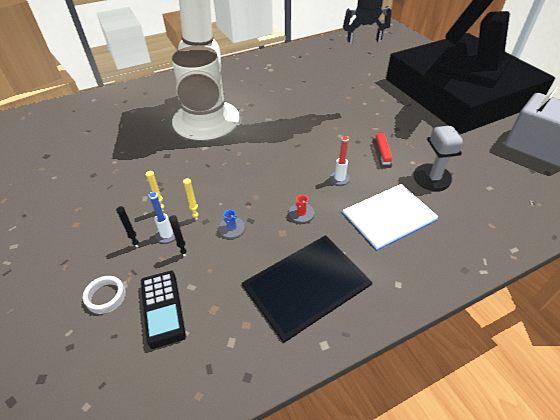

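View pics/top0.png

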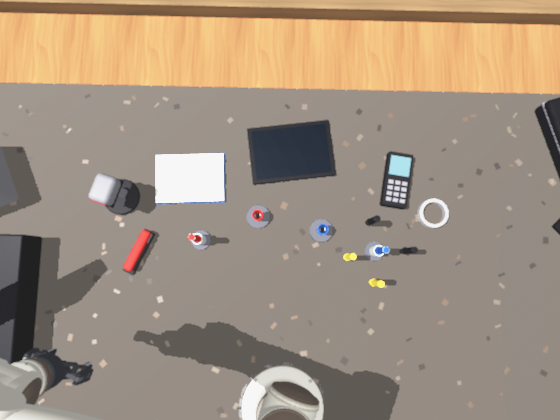

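```bash
python3 - <<'E'
import cv2
a=cv2.imread('pics/scene0.png')[150:280,90:270];cv2.imwrite('pics/cs.png',cv2.resize(a,None,fx=4.4,fy=4.4,interpolation=cv2.INTER_CUBIC))
a=cv2.imread('pics/top0.png')[190:310,290:430];cv2.imwrite('pics/ct.png',cv2.resize(a,None,fx=5,fy=5,interpolation=cv2.INTER_CUBIC))
E
```

```text
(no output)
```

View pics/cs.png

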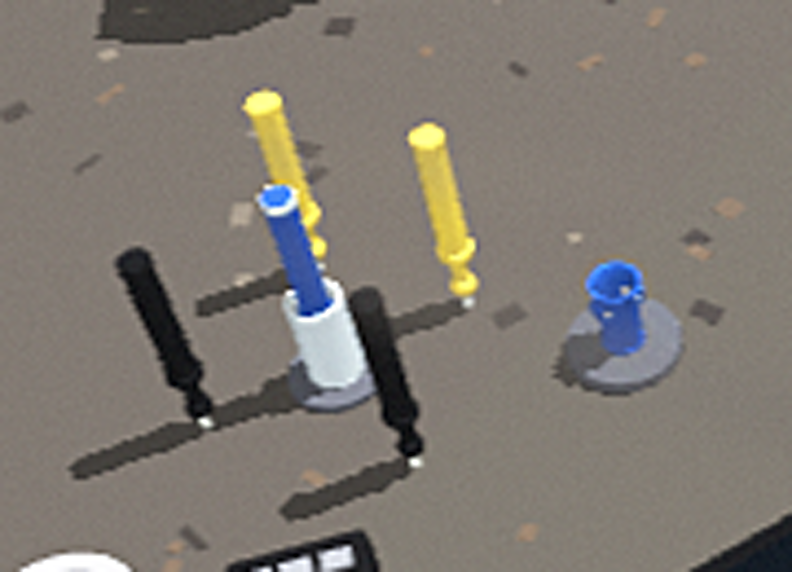

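View pics/ct.png

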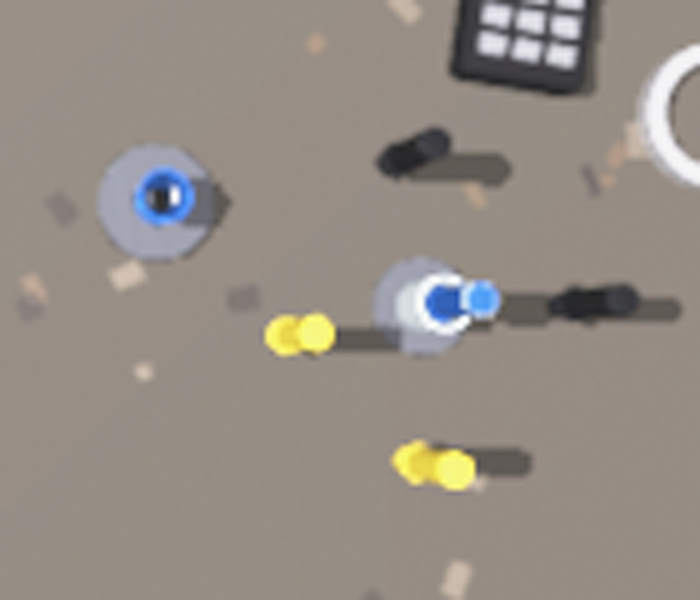

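The pictures show the blue-barrelled marker with a white band standing in a pale tube: top (249,384), scene (195,153). Possible mix-ups are two free-standing yellow ones (scene (172,152) and (181,187)), two black ones (scene (208,120) and (218,175)) and the red one in the other tube (scene (140,344)). I choose the blue one; its cap is at top (230,322), scene (214,230). Next I measure its tail, the tube, the cap and the neighbours.

```bash
cat > h.py <<'E'
from workcell import bot
import cv2,numpy as np
def ray(c,u,v):
    k=bot.get_calibration(c);T=k['camera_from_world'];R=T[:3,:3];t=T[:3,3]
    d=R.T@np.array([(u-k['cx'])/k['fx'],(v-k['cy'])/k['fy'],1]);return -R.T@t,d
def onz(c,u,v,z):
    o,d=ray(c,u,v);return o+d*(z-o[2])/d[2]
def tri(us,vt):
    A=[];b=[]
    M=np.zeros((3,3));y=np.zeros(3)
    for c,u,v in (('scene',*us),('top',*vt)):
        o,d=ray(c,u,v);d=d/np.linalg.norm(d);P=np.eye(3)-np.outer(d,d);M+=P;y+=P@o
    return np.linalg.solve(M,y)
def proj(c,p):
    k=bot.get_calibration(c);T=k['camera_from_world'];q=T[:3,:3]@np.array(p)+T[:3,3]
    return np.array([k['fx']*q[0]/q[2]+k['cx'],k['fy']*q[1]/q[2]+k['cy'],q[2]])
E
python3 - <<'E'
from h import *
s=lambda x,y:(x/4.4+90-.4,y/4.4+150-.4)
t=lambda x,y:(x/5+290-.4,y/5+190-.4)
P={'tail':((278,200),(481,299),.155),'tube':((316,298),(440,303),.07),'cap':((615,284),(164,195),.062),
'yA tail':((264,103),(456,470),.145),'yB tail':((428,137),(316,333),.145),'bA tail':((133,258),(622,298),.145),'bB tail':((367,297),(434,144),.145)}
for n,(a,b,z) in P.items():
    a=s(*a);b=t(*b)
    print(n,np.round(onz('scene',*a,z)[:2],4),np.round(onz('top',*b,z)[:2],4),'tri',np.round(tri(a,b),4))
d=np.load('pics/top0d.npy');print(d[250,384:390],d[228:232,320:326])
# depth-based points
def pt(c,u,v,d):
    o,r=ray(c,u,v);return o+r*d
for u in range(380,392):print(u,np.round(pt('top',u,249.5,d[249,u]),3))
E
```

```text
tail [ 0.4637 -0.2735] [ 0.4645 -0.2755] tri [ 0.4646 -0.2744  0.1562]
tube [ 0.4603 -0.2716] [ 0.4646 -0.2724] tri [ 0.4645 -0.2716  0.0742]
cap [ 0.5235 -0.1103] [ 0.5256 -0.1114] tri [ 0.5255 -0.111   0.0643]
yA tail [ 0.3692 -0.2601] [ 0.3716 -0.2631] tri [ 0.372  -0.2613  0.1478]
yB tail [ 0.442  -0.1834] [ 0.4446 -0.1868] tri [ 0.4449 -0.1851  0.1481]
bA tail [ 0.4601 -0.3541] [ 0.4667 -0.3559] tri [ 0.4665 -0.3538  0.151 ]
bB tail [ 0.5458 -0.2498] [ 0.5501 -0.2528] tri [ 0.5499 -0.2509  0.1495]
[1.2172338 1.2115406 1.2157905 1.2143831 1.2164782 1.3683484] [[1.3557464 1.3616354 1.3544694 1.3465897 1.3313252 1.3239992]
 [1.3519968 1.3567834 1.3588724 1.3578298 1.3283703 1.3266971]
 [1.3533843 1.3492423 1.3536202 1.3534888 1.3280716 1.3247548]
 [1.3591309 1.3590759 1.3572714 1.3606371 1.3243544 1.3209876]]
380 [ 0.465 -0.267  0.124]
381 [ 0.464 -0.265  0.143]
382 [ 0.464 -0.265  0.153]
383 [ 0.464 -0.268  0.152]
384 [ 0.464 -0.27   0.158]
385 [ 0.464 -0.272  0.162]
386 [ 0.464 -0.275  0.158]
387 [ 0.464 -0.278  0.156]
388 [ 0.464 -0.281  0.156]
389 [ 0.47  -0.324 -0.001]
390 [ 0.47  -0.327  0.   ]
391 [ 0.47  -0.33   0.001]
```

Request:
play_rows(targets=[{"fingers":0.2,"x":-0.529,"y":-0.656,"z":0,"wz":110.8},{"fingers":0.2,"x":-0.529,"y":-0.656,"z":0,"wz":110.8},{"fingers":0.2,"x":-0.529,"y":-0.656,"z":0,"wz":110.8},{"fingers":0.2,"x":-0.529,"y":-0.656,"z":0,"wz":110.8},{"fingers":0.2,"x":-0.529,"y":-0.656,"z":0,"wz":110.8},{"fingers":0.2,"x":-0.529,"y":-0.656,"z":0,"wz":110.8},{"fingers":0.2,"x":-0.529,"y":-0.656,"z":0,"wz":110.8},{"fingers":0.2,"x":-0.529,"y":-0.656,"z":0,"wz":110.8},{"fingers":0.2,"x":-0.529,"y":-0.656,"z":0,"wz":110.8},{"fingers":0.2,"x":-0.529,"y":-0.656,"z":0,"wz":110.8},{"fingers":0.2,"x":-0.529,"y":-0.656,"z":0,"wz":110.8},{"fingers":0.2,"x":-0.529,"y":-0.656,"z":0,"wz":110.8},{"fingers":0.2,"x":-0.529,"y":-0.656,"z":0,"wz":110.8},{"fingers":0.2,"x":-0.529,"y":-0.656,"z":0,"wz":110.8},{"fingers":0.2,"x":-0.529,"y":-0.656,"z":0,"wz":110.8},{"fingers":0.2,"x":-0.529,"y":-0.656,"z":0,"wz":110.8},{"fingers":0.2,"x":-0.529,"y":-0.656,"z":0,"wz":110.8},{"fingers":0.2,"x":-0.529,"y":-0.656,"z":0,"wz":110.8},{"fingers":0.2,"x":-0.529,"y":-0.656,"z":0,"wz":110.8},{"fingers":0.2,"x":-0.529,"y":-0.656,"z":0,"wz":110.8}])

```text
$.targets[0]: bad value
```

Request:
play_rows(targets=[{"fingers":0.2,"x":-0.529,"y":-0.656,"z":0.0,"wx":0.0,"wy":0.0,"wz":110.8}])

```text
time: 0.68
ee_pos: [0.1942, 0.4833, 0.2396]
tcp_rot: [-179.9, -0.0, 153.9]
wrist_force: [1.9, 0.4, 0.5]
opening: 0.0752
```

Request:
play_rows(targets=[{"fingers":0.2,"x":-0.576,"y":-0.556,"z":0.0,"wx":0.0,"wy":0.0,"wz":103.6},{"fingers":0.2,"x":-0.576,"y":-0.556,"z":0.0,"wx":0.0,"wy":0.0,"wz":103.6},{"fingers":0.2,"x":-0.576,"y":-0.556,"z":0.0,"wx":0.0,"wy":0.0,"wz":103.6},{"fingers":0.2,"x":-0.576,"y":-0.556,"z":0.0,"wx":0.0,"wy":0.0,"wz":103.6},{"fingers":0.2,"x":-0.576,"y":-0.556,"z":0.0,"wx":0.0,"wy":0.0,"wz":103.6},{"fingers":0.2,"x":-0.576,"y":-0.556,"z":0.0,"wx":0.0,"wy":0.0,"wz":103.6},{"fingers":0.2,"x":-0.576,"y":-0.556,"z":0.0,"wx":0.0,"wy":0.0,"wz":103.6},{"fingers":0.2,"x":-0.576,"y":-0.556,"z":0.0,"wx":0.0,"wy":0.0,"wz":103.6},{"fingers":0.2,"x":-0.576,"y":-0.556,"z":0.0,"wx":0.0,"wy":0.0,"wz":103.6},{"fingers":0.2,"x":-0.576,"y":-0.556,"z":0.0,"wx":0.0,"wy":0.0,"wz":103.6},{"fingers":0.2,"x":-0.576,"y":-0.556,"z":0.0,"wx":0.0,"wy":0.0,"wz":103.6},{"fingers":0.2,"x":-0.576,"y":-0.556,"z":0.0,"wx":0.0,"wy":0.0,"wz":103.6},{"fingers":0.2,"x":-0.576,"y":-0.556,"z":0.0,"wx":0.0,"wy":0.0,"wz":103.6},{"fingers":0.2,"x":-0.576,"y":-0.556,"z":0.0,"wx":0.0,"wy":0.0,"wz":103.6},{"fingers":0.2,"x":-0.576,"y":-0.556,"z":0.0,"wx":0.0,"wy":0.0,"wz":103.6},{"fingers":0.2,"x":-0.576,"y":-0.556,"z":0.0,"wx":0.0,"wy":0.0,"wz":103.6},{"fingers":0.2,"x":-0.576,"y":-0.556,"z":0.0,"wx":0.0,"wy":0.0,"wz":103.6},{"fingers":0.2,"x":-0.576,"y":-0.556,"z":0.0,"wx":0.0,"wy":0.0,"wz":103.6},{"fingers":0.2,"x":-0.576,"y":-0.556,"z":0.0,"wx":0.0,"wy":0.0,"wz":103.6},{"fingers":0.2,"x":-0.576,"y":-0.556,"z":0.0,"wx":0.0,"wy":0.0,"wz":103.6}])

```text
time: 2.35
ee_pos: [0.4648, -0.2789, 0.2405]
tcp_rot: [-180.0, 0.1, 49.8]
wrist_force: [1.2, -1.6, 1.0]
opening: 0.0513
```

Request:
play_rows(targets=[{"fingers":0.2,"x":0.0,"y":0.0,"z":0.0,"wx":0.0,"wy":0.0,"wz":0.0}])

```text
time: 2.43
ee_pos: [0.4641, -0.2765, 0.2409]
tcp_rot: [-179.9, 0.0, 49.8]
wrist_force: [0.9, -0.1, 0.8]
opening: 0.0515
```

```bash
python3 - <<'E'
from h import *
for c in ['scene','top']:
    im,d=bot.camera(c);cv2.imwrite(f'pics/{c}1.png',im)
o=bot.get_obs();print(o['time'],o['ee_pos'],o['tcp_rot'],o['opening'],o['q'])
a=cv2.imread('pics/scene1.png')[80:290,60:270];cv2.imwrite('pics/c1.png',cv2.resize(a,None,fx=2.8,fy=2.8,interpolation=cv2.INTER_CUBIC))
E
```

```text
2.5333 [ 0.4636485  -0.27383123  0.24204707] [-1.79939920e+02 -3.48549218e-03  4.99607643e+01] 0.051492347564669715 [-3.05729153e+01  3.43823859e+00  8.41860671e+00  9.50390569e+01
  1.33192769e-02  9.94663117e+01]
```

View pics/c1.png

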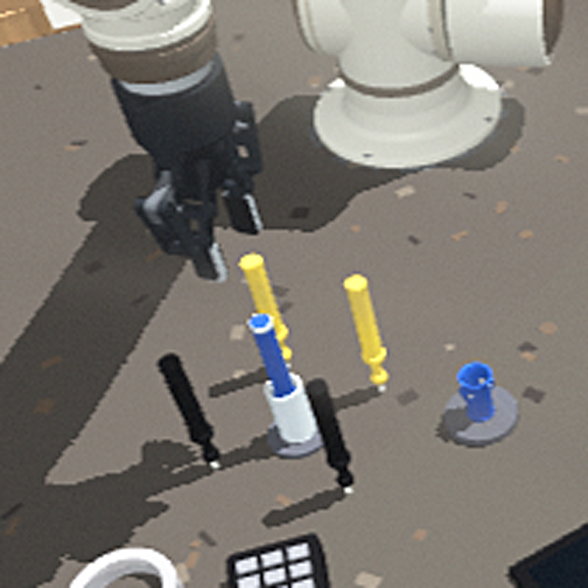

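The gripper hangs over the blue marker (scene crop (260,320)), with the yellow and black ones clear of the fingers. Next I descend and close.

Request:
play_rows(targets=[{"fingers":0.2,"x":0.0,"y":0.0,"z":0.02,"wx":0.0,"wy":0.0,"wz":0.0},{"fingers":0.2,"x":0.0,"y":0.0,"z":0.04,"wx":0.0,"wy":0.0,"wz":0.0},{"fingers":0.2,"x":0.0,"y":0.0,"z":0.06,"wx":0.0,"wy":0.0,"wz":0.0},{"fingers":0.2,"x":0.0,"y":0.0,"z":0.08,"wx":0.0,"wy":0.0,"wz":0.0},{"fingers":0.2,"x":0.0,"y":0.0,"z":0.1,"wx":0.0,"wy":0.0,"wz":0.0},{"fingers":0.2,"x":0.0,"y":0.0,"z":0.12,"wx":0.0,"wy":0.0,"wz":0.0},{"fingers":0.2,"x":0.0,"y":0.0,"z":0.136,"wx":0.0,"wy":0.0,"wz":0.0},{"fingers":0.2,"x":0.0,"y":0.0,"z":0.136,"wx":0.0,"wy":0.0,"wz":0.0},{"fingers":0.2,"x":0.0,"y":0.0,"z":0.136,"wx":0.0,"wy":0.0,"wz":0.0},{"fingers":0.2,"x":0.0,"y":0.0,"z":0.136,"wx":0.0,"wy":0.0,"wz":0.0}])

```text
time: 3.37
ee_pos: [0.4644, -0.2735, 0.108]
tcp_rot: [179.9, -0.0, 50.1]
wrist_force: [0.7, 0.7, 0.6]
opening: 0.0515
```

Request:
play_rows(targets=[{"fingers":-1.0,"x":0.0,"y":0.0,"z":0.0,"wx":0.0,"wy":0.0,"wz":0.0},{"fingers":-1.0,"x":0.0,"y":0.0,"z":0.0,"wx":0.0,"wy":0.0,"wz":0.0},{"fingers":-1.0,"x":0.0,"y":0.0,"z":0.0,"wx":0.0,"wy":0.0,"wz":0.0},{"fingers":-1.0,"x":0.0,"y":0.0,"z":0.0,"wx":0.0,"wy":0.0,"wz":0.0},{"fingers":-1.0,"x":0.0,"y":0.0,"z":0.0,"wx":0.0,"wy":0.0,"wz":0.0},{"fingers":-1.0,"x":0.0,"y":0.0,"z":0.0,"wx":0.0,"wy":0.0,"wz":0.0},{"fingers":-1.0,"x":0.0,"y":0.0,"z":0.0,"wx":0.0,"wy":0.0,"wz":0.0},{"fingers":-1.0,"x":0.0,"y":0.0,"z":0.0,"wx":0.0,"wy":0.0,"wz":0.0},{"fingers":-1.0,"x":0.0,"y":0.0,"z":0.0,"wx":0.0,"wy":0.0,"wz":0.0},{"fingers":-1.0,"x":0.0,"y":0.0,"z":0.0,"wx":0.0,"wy":0.0,"wz":0.0},{"fingers":-1.0,"x":0.0,"y":0.0,"z":0.0,"wx":0.0,"wy":0.0,"wz":0.0},{"fingers":-1.0,"x":0.0,"y":0.0,"z":0.0,"wx":0.0,"wy":0.0,"wz":0.0}], grip_force=80)

```text
time: 4.37
ee_pos: [0.4642, -0.2742, 0.1074]
tcp_rot: [179.9, -0.0, 50.0]
wrist_force: [-1.1, 1.7, 6.1]
opening: 0.0164
```

```bash
python3 - <<'E'
from h import *
o=bot.get_obs();print(o['time'],o['ee_pos'],o['tcp_rot'],o['opening'],o['wrist_force'])
im,d=bot.camera('scene')
a=im[80:290,60:270];cv2.imwrite('pics/c2.png',cv2.resize(a,None,fx=2.8,fy=2.8,interpolation=cv2.INTER_CUBIC))
E
```

```text
4.3667 [ 0.46417947 -0.27419275  0.1074085 ] [ 1.79938836e+02 -2.62086916e-02  4.99935862e+01] 0.0164252844997003 [-1.09844983  1.69495665  6.14445734]
```

View pics/c2.png

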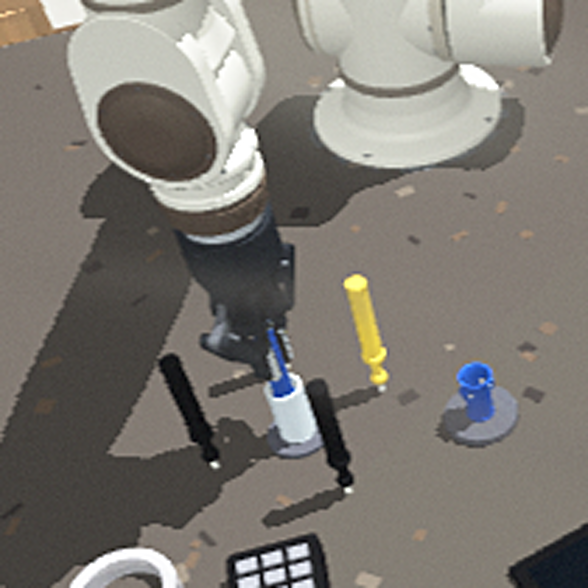

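The fingers are closed on the blue barrel (crop (278,350)) with an opening of 16 mm. Next I lift.

Request:
play_rows(targets=[{"fingers":-1.0,"x":0.0,"y":0.0,"z":-0.01,"wx":0.0,"wy":0.0,"wz":0.0},{"fingers":-1.0,"x":0.0,"y":0.0,"z":-0.025,"wx":0.0,"wy":0.0,"wz":0.0},{"fingers":-1.0,"x":0.0,"y":0.0,"z":-0.04,"wx":0.0,"wy":0.0,"wz":0.0},{"fingers":-1.0,"x":0.0,"y":0.0,"z":-0.055,"wx":0.0,"wy":0.0,"wz":0.0},{"fingers":-1.0,"x":0.0,"y":0.0,"z":-0.07,"wx":0.0,"wy":0.0,"wz":0.0},{"fingers":-1.0,"x":0.0,"y":0.0,"z":-0.085,"wx":0.0,"wy":0.0,"wz":0.0},{"fingers":-1.0,"x":0.0,"y":0.0,"z":-0.1,"wx":0.0,"wy":0.0,"wz":0.0},{"fingers":-1.0,"x":0.0,"y":0.0,"z":-0.11,"wx":0.0,"wy":0.0,"wz":0.0},{"fingers":-1.0,"x":0.0,"y":0.0,"z":-0.11,"wx":0.0,"wy":0.0,"wz":0.0},{"fingers":-1.0,"x":0.0,"y":0.0,"z":-0.11,"wx":0.0,"wy":0.0,"wz":0.0},{"fingers":-1.0,"x":0.0,"y":0.0,"z":-0.11,"wx":0.0,"wy":0.0,"wz":0.0}])

```text
time: 5.33
ee_pos: [0.4638, -0.274, 0.2155]
tcp_rot: [-179.9, 0.0, 50.0]
wrist_force: [0.3, -0.1, -0.2]
opening: 0.0161
```

```bash
python3 - <<'E'
from h import *
o=bot.get_obs();print(o['time'],o['ee_pos'],o['tcp_rot'],o['opening'],o['wrist_force'])
im,d=bot.camera('scene')
a=im[100:250,90:250];cv2.imwrite('pics/c3.png',cv2.resize(a,None,fx=4,fy=4,interpolation=cv2.INTER_CUBIC))
p=np.array(o['ee_pos']);print(proj('scene',p-[0,0,.0974]),proj('scene',p-[0,0,.05]))
print([(r['point'],r['confidence']) for r in bot.place_of('marker_blue_nib','scene')])
E
```

```text
5.3333 [ 0.4637551  -0.27403717  0.21548198] [-1.79943951e+02  1.03889328e-02  4.99921142e+01] 0.016106802984553983 [ 0.26437623 -0.06615908 -0.2122967 ]
[156.30196201 205.68012659   0.97685917] [151.49114779 192.0368007    0.94212952]
[([254.6, 183.0], 0.75), ([243.0, 136.7], 0.72), ([207.5, 154.4], 0.55), ([220.2, 196.8], 0.55), ([213.1, 160.6], 0.47)]
```

View pics/c3.png

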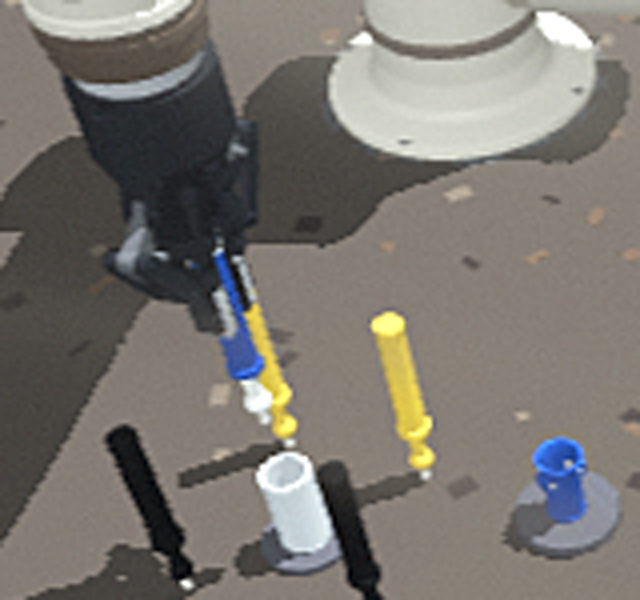

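The marker is out of the tube. Its nib is at scene (156.4,205.6), which matches the prediction from the grasp, so it hangs straight. Next I carry it over the cap.

Request:
play_rows(targets=[{"fingers":-1.0,"x":0.025,"y":-0.009,"z":0.0,"wx":0.0,"wy":0.0,"wz":0.0},{"fingers":-1.0,"x":0.05,"y":-0.018,"z":0.0,"wx":0.0,"wy":0.0,"wz":0.0},{"fingers":-1.0,"x":0.075,"y":-0.026,"z":0.0,"wx":0.0,"wy":0.0,"wz":0.0},{"fingers":-1.0,"x":0.1,"y":-0.035,"z":0.0,"wx":0.0,"wy":0.0,"wz":0.0},{"fingers":-1.0,"x":0.125,"y":-0.044,"z":0.0,"wx":0.0,"wy":0.0,"wz":0.0},{"fingers":-1.0,"x":0.15,"y":-0.053,"z":0.0,"wx":0.0,"wy":0.0,"wz":0.0},{"fingers":-1.0,"x":0.164,"y":-0.058,"z":0.0,"wx":0.0,"wy":0.0,"wz":0.0},{"fingers":-1.0,"x":0.164,"y":-0.058,"z":0.02,"wx":0.0,"wy":0.0,"wz":0.0},{"fingers":-1.0,"x":0.164,"y":-0.058,"z":0.035,"wx":0.0,"wy":0.0,"wz":0.0},{"fingers":-1.0,"x":0.164,"y":-0.058,"z":0.04,"wx":0.0,"wy":0.0,"wz":0.0},{"fingers":-1.0,"x":0.164,"y":-0.058,"z":0.04,"wx":0.0,"wy":0.0,"wz":0.0},{"fingers":-1.0,"x":0.164,"y":-0.058,"z":0.04,"wx":0.0,"wy":0.0,"wz":0.0}])

```text
time: 6.43
ee_pos: [0.5247, -0.1113, 0.1764]
tcp_rot: [-180.0, 0.0, 50.0]
wrist_force: [-0.4, 0.1, -0.3]
opening: 0.0161
```

```bash
python3 - <<'E'
from h import *
o=bot.get_obs();print(o['time'],o['ee_pos'],o['tcp_rot'],o['opening'],o['wrist_force'])
p=np.array(o['ee_pos'])
im,d=bot.camera('scene');x0,y0=190,140
cv2.imwrite('pics/c4.png',cv2.resize(im[140:250,190:290],None,fx=5,fy=5,interpolation=cv2.INTER_CUBIC))
f=lambda q:np.round((proj('scene',q)[:2]-[x0,y0]+.4)*5,0)
print('pred nib',f(p-[0,0,.0974]),'collar low',f(p-[0,0,.0514]),'cap at tcp xy',f([p[0],p[1],.062]))
im,d=bot.camera('top')
cv2.imwrite('pics/c4t.png',cv2.resize(im[180:280,270:370],None,fx=5,fy=5,interpolation=cv2.INTER_CUBIC))
E
```

```text
6.4333 [ 0.52470539 -0.11131918  0.17636084] [-1.79974295e+02  1.69458769e-02  4.99815344e+01] 0.016148187919563156 [-0.38091956  0.09365647 -0.25373879]
pred nib [194. 353.] collar low [184. 290.] cap at tcp xy [198. 375.]
```

View pics/c4.png

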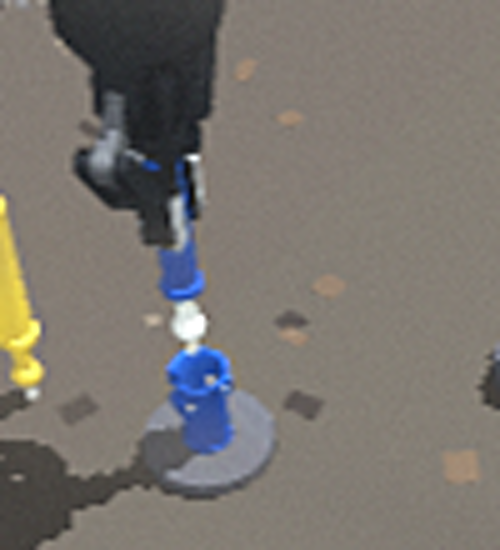

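View pics/c4t.png

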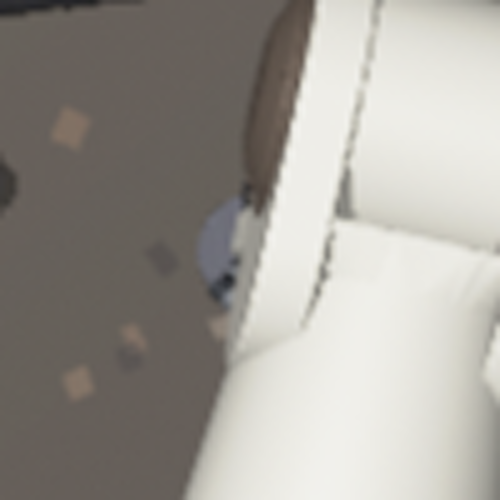

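```bash
python3 - <<'E'
from h import *
k=bot.get_calibration('top')
im=cv2.imread('pics/top0.png');hsv=cv2.cvtColor(im,cv2.COLOR_BGR2HSV)
# blue cap ring & puck in pre-motion pictures
for c,(x0,x1,y0,y1) in {'top':(305,340,215,248),'scene':(215,248,205,242)}.items():
    im=cv2.imread(f'pics/{c}0.png');h=cv2.cvtColor(im,cv2.COLOR_BGR2HSV)[y0:y1,x0:x1]
    m=((h[...,0]>100)&(h[...,0]<130)&(h[...,1]>140)).astype(np.uint8)
    v,u=np.where(m);print(c,'blue',u.min()+x0,u.max()+x0,v.min()+y0,v.max()+y0)
    m2=((h[...,0]>100)&(h[...,0]<140)&(h[...,1]>20)).astype(np.uint8)
    cn=max(cv2.findContours(m2,0,1)[0],key=cv2.contourArea);e=cv2.fitEllipse(cn);print('puck ellipse',e)
    print('puck onz .01',onz(c,e[0][0]+x0,e[0][1]+y0,.010))
E
```

```text
top blue 317 328 224 234
puck ellipse ((15.247200012207031, 14.842660903930664), (19.29225730895996, 20.497995376586914), 176.87501525878906)
puck onz .01 [ 0.52573704 -0.11024001  0.01      ]
scene blue 223 235 210 229
puck ellipse ((17.575212478637695, 15.941143989562988), (16.173986434936523, 25.938705444335938), 143.23133850097656)
puck onz .01 [ 0.5045605  -0.09928381  0.01      ]
```

The nib is in line with the cap mouth (crop (199,370) against a predicted 198,375) to within about 1 to 2 mm, which the funnel allows for. Next I descend to just above the catches and check the force.

Request:
play_rows(targets=[{"fingers":-1.0,"x":0.0,"y":0.0,"z":0.006,"wx":0.0,"wy":0.0,"wz":0.0},{"fingers":-1.0,"x":0.0,"y":0.0,"z":0.012,"wx":0.0,"wy":0.0,"wz":0.0},{"fingers":-1.0,"x":0.0,"y":0.0,"z":0.018,"wx":0.0,"wy":0.0,"wz":0.0},{"fingers":-1.0,"x":0.0,"y":0.0,"z":0.022,"wx":0.0,"wy":0.0,"wz":0.0},{"fingers":-1.0,"x":0.0,"y":0.0,"z":0.026,"wx":0.0,"wy":0.0,"wz":0.0},{"fingers":-1.0,"x":0.0,"y":0.0,"z":0.03,"wx":0.0,"wy":0.0,"wz":0.0},{"fingers":-1.0,"x":0.0,"y":0.0,"z":0.034,"wx":0.0,"wy":0.0,"wz":0.0},{"fingers":-1.0,"x":0.0,"y":0.0,"z":0.034,"wx":0.0,"wy":0.0,"wz":0.0}])

```text
time: 7.2
ee_pos: [0.5246, -0.1111, 0.1413]
tcp_rot: [-179.9, 0.0, 50.0]
wrist_force: [-0.6, -0.2, 0.8]
opening: 0.0162
```

Request:
play_rows(targets=[{"fingers":-1.0,"x":0.0,"y":0.0,"z":0.004,"wx":0.0,"wy":0.0,"wz":0.0},{"fingers":-1.0,"x":0.0,"y":0.0,"z":0.008,"wx":0.0,"wy":0.0,"wz":0.0},{"fingers":-1.0,"x":0.0,"y":0.0,"z":0.008,"wx":0.0,"wy":0.0,"wz":0.0}])

```text
time: 7.45
ee_pos: [0.5247, -0.1111, 0.1334]
tcp_rot: [-180.0, 0.0, 50.0]
wrist_force: [-0.4, 0.5, -0.5]
opening: 0.0162
```

```bash
python3 - <<'E'
from h import *
o=bot.get_obs();print(o['time'],o['ee_pos'],o['tcp_rot'],o['opening'],o['wrist_force'],o['torque'])
im,d=bot.camera('scene')
cv2.imwrite('pics/c5.png',cv2.resize(im[140:250,190:290],None,fx=5,fy=5,interpolation=cv2.INTER_CUBIC))
E
```

```text
7.45 [ 0.52465929 -0.11113464  0.1334331 ] [-1.79954193e+02  2.33685314e-02  4.99960040e+01] 0.0161641335551064 [-0.41510051  0.50675843 -0.48806587] [0.02109522 0.07828091 0.04956795]
```

View pics/c5.png

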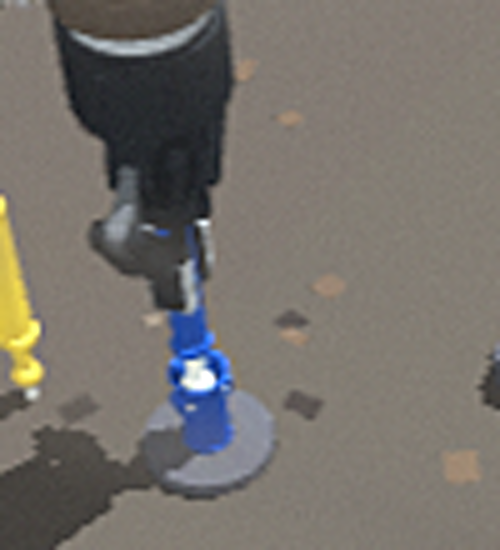

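The bead is in the mouth with no side force. Next I push through the catches.

Request:
play_rows(targets=[{"fingers":-1.0,"x":0.0,"y":0.0,"z":0.003,"wx":0.0,"wy":0.0,"wz":0.0},{"fingers":-1.0,"x":0.0,"y":0.0,"z":0.006,"wx":0.0,"wy":0.0,"wz":0.0},{"fingers":-1.0,"x":0.0,"y":0.0,"z":0.008,"wx":0.0,"wy":0.0,"wz":0.0}], grip_force=110)

```text
time: 7.75
ee_pos: [0.5255, -0.1106, 0.1277]
tcp_rot: [179.9, -0.1, 50.0]
wrist_force: [-2.6, 4.8, 12.1]
opening: 0.0158
```

Request:
play_rows(targets=[{"fingers":-1.0,"x":0.0,"y":0.0,"z":0.002,"wx":0.0,"wy":0.0,"wz":0.0},{"fingers":-1.0,"x":0.0,"y":0.0,"z":0.004,"wx":0.0,"wy":0.0,"wz":0.0},{"fingers":-1.0,"x":0.0,"y":0.0,"z":0.006,"wx":0.0,"wy":0.0,"wz":0.0},{"fingers":-1.0,"x":0.0,"y":0.0,"z":0.007,"wx":0.0,"wy":0.0,"wz":0.0},{"fingers":-1.0,"x":0.0,"y":0.0,"z":0.007,"wx":0.0,"wy":0.0,"wz":0.0}])

```text
time: 8.17
ee_pos: [0.5247, -0.1107, 0.1186]
tcp_rot: [-179.9, -0.0, 50.0]
wrist_force: [1.1, 3.8, -3.5]
opening: 0.0154
```

Request:
play_rows(targets=[{"fingers":-1.0,"x":0.0,"y":0.0,"z":0.001,"wx":0.0,"wy":0.0,"wz":0.0},{"fingers":-1.0,"x":0.0,"y":0.0,"z":0.002,"wx":0.0,"wy":0.0,"wz":0.0},{"fingers":-1.0,"x":0.0,"y":0.0,"z":0.003,"wx":0.0,"wy":0.0,"wz":0.0},{"fingers":-1.0,"x":0.0,"y":0.0,"z":0.004,"wx":0.0,"wy":0.0,"wz":0.0},{"fingers":-1.0,"x":0.0,"y":0.0,"z":0.004,"wx":0.0,"wy":0.0,"wz":0.0},{"fingers":-1.0,"x":0.0,"y":0.0,"z":0.004,"wx":0.0,"wy":0.0,"wz":0.0}])

```text
time: 8.67
ee_pos: [0.5249, -0.1112, 0.1155]
tcp_rot: [180.0, -0.0, 50.0]
wrist_force: [-1.2, 3.1, 3.2]
opening: 0.0159
```

```bash
python3 - <<'E'
from h import *
o=bot.get_obs();print(o['time'],o['ee_pos'],o['tcp_rot'],o['opening'],o['wrist_force'],o['torque'])
im,d=bot.camera('scene')
cv2.imwrite('pics/c6.png',cv2.resize(im[140:250,190:290],None,fx=5,fy=5,interpolation=cv2.INTER_CUBIC))
E
```

```text
8.6667 [ 0.52489451 -0.11124835  0.11551621] [ 1.79989006e+02 -7.56316779e-05  4.99941818e+01] 0.0159303661246324 [-1.16016996  3.1286377   3.16467119] [ 0.7314108   0.50706021 -0.0327209 ]
```

View pics/c6.png

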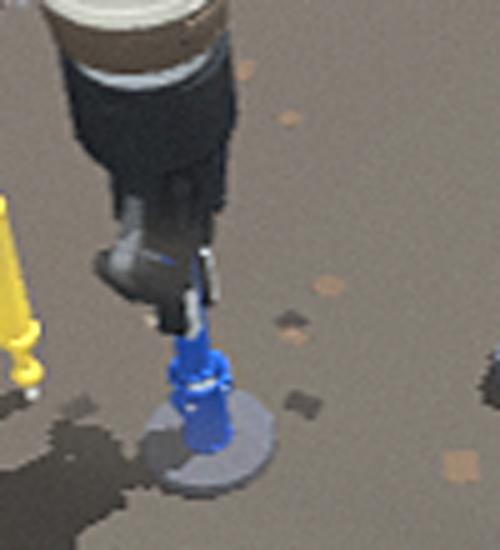

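It clicked: the force peaked near 12 N and then dropped. The seat is now engaging at about 3 N, with a sliver of white neck still showing. Next I press further onto the seat.

Request:
play_rows(targets=[{"fingers":-1.0,"x":0.0,"y":0.0,"z":0.001,"wx":0.0,"wy":0.0,"wz":0.0},{"fingers":-1.0,"x":0.0,"y":0.0,"z":0.002,"wx":0.0,"wy":0.0,"wz":0.0},{"fingers":-1.0,"x":0.0,"y":0.0,"z":0.0025,"wx":0.0,"wy":0.0,"wz":0.0},{"fingers":-1.0,"x":0.0,"y":0.0,"z":0.0025,"wx":0.0,"wy":0.0,"wz":0.0},{"fingers":-1.0,"x":0.0,"y":0.0,"z":0.0025,"wx":0.0,"wy":0.0,"wz":0.0},{"fingers":-1.0,"x":0.0,"y":0.0,"z":0.0025,"wx":0.0,"wy":0.0,"wz":0.0},{"fingers":-1.0,"x":0.0,"y":0.0,"z":0.0025,"wx":0.0,"wy":0.0,"wz":0.0},{"fingers":-1.0,"x":0.0,"y":0.0,"z":0.0025,"wx":0.0,"wy":0.0,"wz":0.0}])

```text
time: 9.38
ee_pos: [0.525, -0.1112, 0.1135]
tcp_rot: [180.0, -0.0, 50.0]
wrist_force: [-3.9, 3.3, 7.5]
opening: 0.0154
```

```bash
python3 - <<'E'
from h import *
for i in range(4):
    im,d=bot.camera('scene')
    o=bot.get_obs();print(o['time'],o['ee_pos'],o['opening'],o['wrist_force'],o['torque'])
cv2.imwrite('pics/c7.png',cv2.resize(im[180:250,200:270],None,fx=8,fy=8,interpolation=cv2.INTER_CUBIC))
E
```

```text
9.4333 [ 0.52502108 -0.11119744  0.11343135] 0.015536225026535292 [-3.12665538  3.11592545  6.97198537] [ 0.92502794  0.86326945 -0.02936414]
9.4833 [ 0.52498875 -0.11118891  0.11340099] 0.01571094789132655 [-2.49094231  3.51741505  7.38020988] [ 0.88208703  0.846903   -0.00316078]
9.5333 [ 0.52500297 -0.11120973  0.11342939] 0.015902041156478443 [-2.56822685  3.32138714  6.83610384] [0.87728781 0.80302886 0.04914572]
9.5833 [ 0.52499803 -0.11117797  0.11343528] 0.01594403830007976 [-3.29131719  2.47074299  7.15735273] [0.92591759 0.80910981 0.0444312 ]
```

View pics/c7.png

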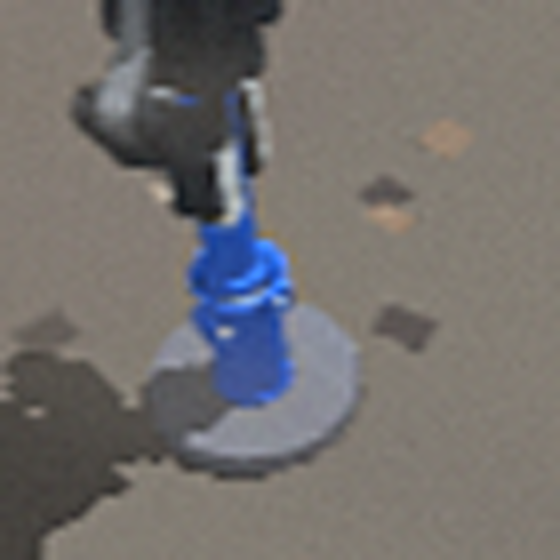

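Request:
play_rows(targets=[{"fingers":-1.0,"x":0.0,"y":0.0,"z":0.0006,"wx":0.0,"wy":0.0,"wz":0.0},{"fingers":-1.0,"x":0.0,"y":0.0,"z":0.0006,"wx":0.0,"wy":0.0,"wz":0.0},{"fingers":-1.0,"x":0.0,"y":0.0,"z":0.0006,"wx":0.0,"wy":0.0,"wz":0.0},{"fingers":-1.0,"x":0.0,"y":0.0,"z":0.0006,"wx":0.0,"wy":0.0,"wz":0.0},{"fingers":-1.0,"x":0.0,"y":0.0,"z":0.0006,"wx":0.0,"wy":0.0,"wz":0.0},{"fingers":-1.0,"x":0.0,"y":0.0,"z":0.0006,"wx":0.0,"wy":0.0,"wz":0.0}])

```text
time: 10.08
ee_pos: [0.525, -0.1112, 0.113]
tcp_rot: [180.0, -0.0, 50.0]
wrist_force: [-3.0, 2.8, 7.9]
opening: 0.0157
```

```bash
python3 - <<'E'
from h import *
o=bot.get_obs();print(o['time'],o['ee_pos'],o['opening'],o['wrist_force'])
print(bot.job_done())
E
```

```text
10.0833 [ 0.52504013 -0.11118388  0.11298165] 0.01572006352910446 [-3.0409357   2.82886739  7.86448951]
the job is handed in; nothing more can be done
None
```

I gripped the blue marker, pulled it up out of its tube and carried it over the blue cap. I pushed it in nib down past the catches, then pressed it onto the sprung seat. I handed the job in at about 10 s, still gripping (set to 110 N) and pressing; no verdict was reported.

- **Click:** the push force rose to about 12 N and then dropped away.
- **Seat:** the last upward force was 7.9 N, which at 2 N per mm means the seat is about 4 mm down. The tool height puts the nib about 46 mm below the rim, assuming no slip in the grip.
- **Cap axis:** the tool was within about 1 mm of the measured cap centre and upright. A steady side force of about 4 N remained, so the marker may be resting against the throat.
- **Camera check:** in the last picture, taken just before the final 0.6 mm press, the collar sits at the rim with only a thin light line below it.
- **Not checked:** the cameras disagreed by about 2 mm on the cap's position, and the top view was blocked by the arm during insertion. I took no final picture of the red marker or the other things on the counter. The planned path kept clear of everything else on the counter.

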